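Load a sample tray into the acclimatising cabinet

ROBOT

A 6-joint arm with a two-finger parallel gripper is mounted at the origin on the work surface. World frame = base frame: x ahead of the robot, y to its left, z up, the work surface at z = 0. Lengths are in m, angles in degrees, forces in N, time in s.
With the tool pointing down it reaches from about 0.375 to 0.75 m from the base axis. Payload 9 kg.
Tool frame: the origin (TCP) lies on the centre line of the jaws, within the pads' length; the fingertips stand 14 mm ahead of it and the grasp point (between the pads) lies 5 mm behind it (env.tcp_to_tips is the distance from the TCP to the fingertips, in m); z points along the fingers, y is the line along which they close (so a half turn about z gives the same grasp; the last joint's range is limited). The gripper opens to 85 mm and grips with 20 to 120 N. Pads are 22 mm wide; open, the fingers measure 114 mm over their backs; the gripper's body (76 mm by 85 mm) begins 54 mm behind the grasp point. The pads swing forward as they close: fully open they stand 13 mm farther back than shut.
Start: joints at [62.126, 5.964, 5.575, 89.605, 0, 77.527], TCP at [0.159, 0.578, 0.245] pointing down, gripper open.
Joint ranges: [-171.21, 171.21], [-48.23, 106.86], [-62.78, 66.21], [-105.2, 120.99], [-86.42, 89.51], [-180, 180]. Speed limits (degrees/s): [127.2, 127.2, 147.25, 180, 180, 180].

INTERFACE

Orientations are given as a 3x3 rotation matrix whose columns are the frame's x, y, z axes.
In Python, from rig import env gives the robot as it stands. The module is installed in compiled form; this text tells all that it offers.
- The arm moves only by the tool move_arm, never from a script. Its argument "series" is a list of rows, each a list of 2 entries, a list of its own where there are three numbers: the shift along the tool's x, y, z in mm, then the turn about the tool's z in rad. In form: [[[x, y, z], spin], ...]. A call has 1 to 8 rows; each row shifts and turns the commanded pose from where the row before left it, along the tool's axes as they then stand; what a row does not reach is not made up. A row lasts 1/8 s, in which the tool goes at most 62.5 mm and 10.7 degrees, less where a joint would pass 70% of its speed; a pose out of reach is approached as far as the arm can. A call with a gripper value outside its range is refused whole. "claw" is the finger opening in mm, from 0 to 85.4, set as the call begins (left out, the last holds). The fingers move at their own pace and stop on an object; the grip force is fixed at half the most. Time passes only in rows, so rows that do not move let the fingers close. It gives the time, the measured TCP pose, the force, the opening and the grip force at its end, in the units of the state.
- env.get_state(): the state, without advancing time (a new reading comes with each control period).
- env.camera(name): name is "scene" or "top"; returns the picture (480x640x3 uint8, red, green, blue); there is no depth.
- env.camera_info(name): a dict with "camera_matrix" (3x3 intrinsics, pixels), "k1" (the pictures are not rectified: a ray, as slopes to the right and down, at radius r is drawn at 1 + k1 r^2 times it, then the intrinsics apply), "T" (4x4, takes a point from camera to world coordinates). Camera axes: x right, y up, looking along -z (the intrinsics and any distortion apply to the point x, -y, -z); pixel columns grow to the right and rows downward; lengths in m; the calibration is good to about 2 mm. A picture is of the moment at which its call begins. camera_info takes no time and is no camera call.
- env.finish_job(): hands the job in; it is judged then, once.
The state is a dict: "clock": time; "joint_positions": joint angles; "joint_vel": joint speeds; "tau": joint torques, N m; "tool_pos": TCP position; "ee_rot": TCP orientation; "contact_force": force on the tool from outside, world axes, zero at the start; "torque": the same for the moment, N m; "width": opening from 0.0 (shut) to 1.0 (fully open); "grasp_force": force on a finger pad.
Only numpy, scipy, OpenCV 4.12 (cv2) and the standard library are available. Lean on these libraries where they do the work, as an engineer would, in place of code of your own. Each camera call takes 0.05 s, during which the arm holds its last target. There are 200 camera calls.

TASK

Raise the cabinet's sash fully by its handle. Turn the narrow screw tray so that its tab faces out, set it down on the apron with its nose at the opening and let go of it; then take or push it by its tab and slide it fully home against the back stop, and lower the sash until it is fully shut. Leave the other things on the bench where they are.

Things in the scene. Friction and masses are not known exactly. Their poses are not given: they have to be found in the camera images.
- cabinet: Clear cabinet with aluminium edges, 290 mm wide, 200 mm deep, roof 157 mm above the bench, fixed; place and yaw vary. Origin on the bench, in the sash plane, mid-width; +x runs into it, away from the robot. Floor top 20 mm above the bench. Two fixed uprights for the sash (14 x 18 mm, 300 mm tall) stand at y = +-136 mm.
- apron (a point): Centre of the top of the apron, an aluminium ledge in front of the cabinet, level with its floor (20 mm above the bench), 150 mm wide, reaching from the sash plane 150 mm out towards the robot. The point is 75 mm out from the sash plane, mid-width.
- lane_mouth (a point): On the cabinet floor, mid-width, 25 mm inside the sash plane, where the tray's lane begins: two rails 12 mm high, 57 mm apart, straight from here to the back stop (black, 80 mm wide, 30 mm high), whose face is 155 mm inside the sash plane; before it a flared mouth (65 mm or more) from 4 mm inside the sash plane.
- sash (a joint): Height of the sash above shut: 0 (shut) to 0.145 m (top stop); it starts up to 0.03 ajar. It stays where left: friction, about 12 N to raise, 4 N to lower. Shut, its lower edge is 22 mm and its top edge 157 mm above the bench; 250 mm wide, 8 mm thick.
- sash_handle (a point): Middle of the sash's handle, a straight black bar 130 mm long along the cabinet's y, 14 x 14 mm in section, on two end posts (10 mm thick, 60 mm either side of the middle) above the sash's top edge; free gap under the bar 36 mm. Moves with the sash; 200 mm above the bench when shut, 345 mm fully up.
- tray: Loose narrow white tray of screws (fixed in it), 140 mm long (x), 50 mm wide (y), walls 28 mm high, 0.18 to 0.35 kg. Origin at the centre of its underside. An upright tab stands at its -x end. Starts flat on the bench left or right of the cabinet, tab pointing roughly away from the robot. Home, its axes match the cabinet's: tab towards the robot, nose (+x end) against the back stop.
- tray_tab (a point): On the tab, 50 mm above the tray's underside, 64 mm from its centre. Tab 12 mm thick (x, flush with the tray's end), 36 mm wide (y), top 60 mm above the underside. Home, its outer face is 15 mm inside the sash plane, so the last of the slide needs a tool leaning in under the raised sash (35 to 45 degrees, fingertips pointing in).
- tray_nose (a point): Middle of the lower edge of the tray's end without tab (70 mm from its centre, at the underside).
- big_tray: Loose wide white compartment tray without tab, 150 x 110 x 30 mm, bystander. Origin at the centre of its underside.
- thermometer: Loose small white desk thermometer, 30 x 75 mm, 65 mm tall, bystander. Origin under its centre.
- weight: Loose steel check weight, 56 mm across, 70 mm tall, bystander. Origin under its centre.

How it is judged:
By the outcome, as a careful person would: the job done as asked, in the order asked, and still so for the second after the job is handed in, with the robot touching nothing.
It also fails if it takes over 72 s, if anything falls off the work surface, if the arm or the gripper's body presses on something with over 40 N, if the wrist force passes 120 N, or if a joint passes its speed limit or range.

## Working session

There is one attempt and no reset: what is moved stays moved. The work goes in short steps, Python scripts to look and compute and a tool call to move; the robot and the scene stay as the last step left them, time stands still between calls to the robot, and variables do not carry over. Pictures are saved under pics/ and viewed, at most 15 in all, crops included, and the job is handed in when it is done.

Besides the shell and the picture viewer there is one more tool, called as name([rows], argument=value, ...), one row to a line, values as JSON. move_arm: Moves the arm, as the interface text tells. Its arguments: {"type":"object","properties":{"series":{"type":"array","items":{"type":"array"}},"claw":{"type":"number"}},"required":["series"]}

```bash
mkdir -p pics; python3 - <<'E'
from rig import env
import cv2,numpy as np
for n in("scene","top"):
    im=env.camera(n); cv2.imwrite(f"pics/{n}0.png",im[:,:,::-1])
    i=env.camera_info(n); print(n,np.round(i["camera_matrix"],1).tolist(),i["k1"],np.round(i["T"],3).tolist())
s=env.get_state(); print(s["clock"],s["tool_pos"],np.round(s["ee_rot"],3).tolist(),s["width"],env.tcp_to_tips)
E
```

```text
scene [[508.7, 0.0, 315.7], [0.0, 508.7, 246.6], [0.0, 0.0, 1.0]] -0.11244002697135631 [[0.748, -0.551, 0.371, 1.012], [0.664, 0.621, -0.416, -0.494], [-0.001, 0.558, 0.83, 1.177], [0.0, 0.0, 0.0, 1.0]]
top [[482.1, 0.0, 316.6], [0.0, 482.1, 238.2], [0.0, 0.0, 1.0]] -0.06438965636771164 [[-0.02, 0.986, -0.163, 0.365], [-1.0, -0.02, 0.0, -0.011], [-0.003, 0.163, 0.987, 1.266], [0.0, 0.0, 0.0, 1.0]]
0.1 [0.15919168 0.57820413 0.24460423] [[-0.964, 0.266, -0.001], [0.266, 0.964, -0.001], [0.0, -0.001, -1.0]] 1.0014840040727517 0.014
```

View pics/scene0.png

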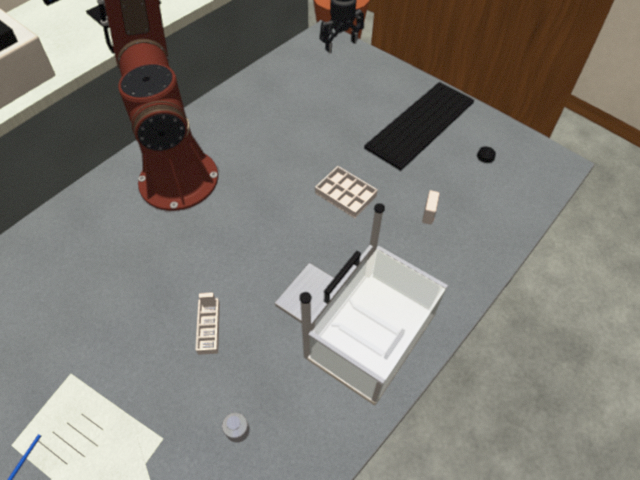

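View pics/top0.png

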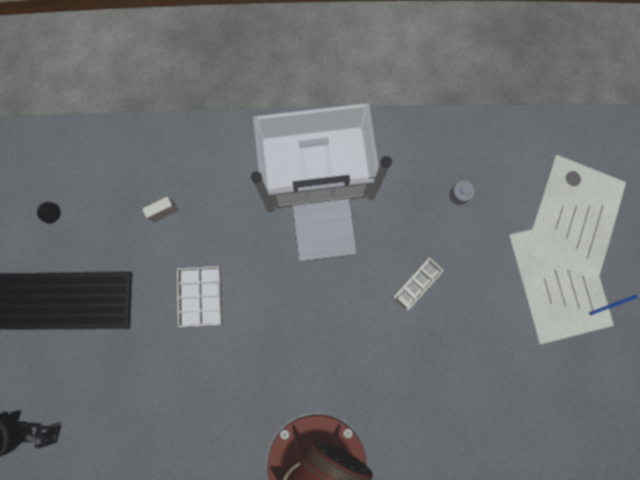

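The scene view shows the tray near (207,323) and the handle from (327,297) to (358,257). In the top view the tray runs from (402,300) to (435,266), the handle is at y≈183 and the apron's front corners are (300,261) and (356,254). I'll zoom in on these next.

```bash
cat > h.py <<'E'
from rig import env
import cv2,numpy as np
def ray(n,px):
    i=env.camera_info(n);K=np.array(i["camera_matrix"]);T=np.array(i["T"])
    d=np.array([i["k1"],0,0,0,0.])
    u=cv2.undistortPoints(np.array([[px]],float),K,d)[0,0]
    return T[:3,3],T[:3,:3]@np.array([u[0],-u[1],-1])
def onz(n,px,z):
    o,d=ray(n,px);return o+d*(z-o[2])/d[2]
def proj(n,P):
    i=env.camera_info(n);T=np.array(i["T"]);c=T[:3,:3].T@(np.array(P)-T[:3,3])
    return cv2.projectPoints(np.array([[c[0],-c[1],-c[2]]]),np.zeros(3),np.zeros(3),np.array(i["camera_matrix"]),np.array([i["k1"],0,0,0,0.]))[0][0,0]
def crop(im,x,y,w,h,s): return cv2.resize(im[y:y+h,x:x+w,::-1],None,fx=s,fy=s,interpolation=cv2.INTER_CUBIC)
E
python3 - <<'E'
from h import *
t=cv2.imread("pics/top0.png")[:,:,::-1];s=cv2.imread("pics/scene0.png")[:,:,::-1]
a=np.hstack([crop(t,380,245,80,75,5),crop(s,170,285,80,75,5)])
b=crop(t,245,165,160,40,5)
cv2.imwrite("pics/z0.png",np.vstack([a,b]))
g=cv2.cvtColor(t[:,:,::-1],cv2.COLOR_BGR2GRAY)
# handle mask
m=(g[170:196,285:360]<60).astype(np.uint8)
c=max(cv2.findContours(m,0,1)[0],key=cv2.contourArea)+[285,170];r=cv2.minAreaRect(c);print("handle top",r,cv2.boxPoints(r).tolist())
gs=cv2.cvtColor(s[:,:,::-1],cv2.COLOR_BGR2GRAY)
m=(gs[245:310,318:368]<60).astype(np.uint8)
c=max(cv2.findContours(m,0,1)[0],key=cv2.contourArea)+[318,245];r=cv2.minAreaRect(c);print("handle scene",r,cv2.boxPoints(r).tolist())
for p in [(294,203),(350,199),(356,254),(300,261)]: print("apron",onz("top",p,.02).round(4))
# tray mask
m=(g[245:320,380:460]>125).astype(np.uint8);m=cv2.morphologyEx(m,3,np.ones((5,5)))
c=max(cv2.findContours(m,0,1)[0],key=cv2.contourArea)+[380,245];r=cv2.minAreaRect(c);print("tray",r)
for p in cv2.boxPoints(r): print(p,onz("top",p,.028).round(4))
E
```

```text
handle top ((295.0, 187.5), (1.0, 0.0), -90.0) [[295.0, 188.0], [295.0, 188.0], [295.0, 187.0], [295.0, 187.0]]
handle scene ((341.5951843261719, 276.4825744628906), (9.76192855834961, 58.99144744873047), 39.0355110168457) [[319.2273864746094, 296.31951904296875], [356.3803405761719, 250.49755859375], [363.9629821777344, 256.6456298828125], [326.8100280761719, 302.46759033203125]]
apron [0.6665 0.0463 0.02  ]
apron [ 0.6743 -0.1025  0.02  ]
apron [ 0.5268 -0.1136  0.02  ]
apron [0.5114 0.0326 0.02  ]
tray ((418.3785095214844, 283.3123779296875), (21.376659393310547, 54.95174789428711), 41.82017135620117)
[392.09235 296.66162] [ 0.4139 -0.2017  0.028 ]
[428.7339  255.70929] [ 0.5174 -0.3017  0.028 ]
[444.66467 269.96313] [ 0.4794 -0.341   0.028 ]
[408.02313 310.91547] [ 0.3769 -0.2408  0.028 ]
```

View pics/z0.png

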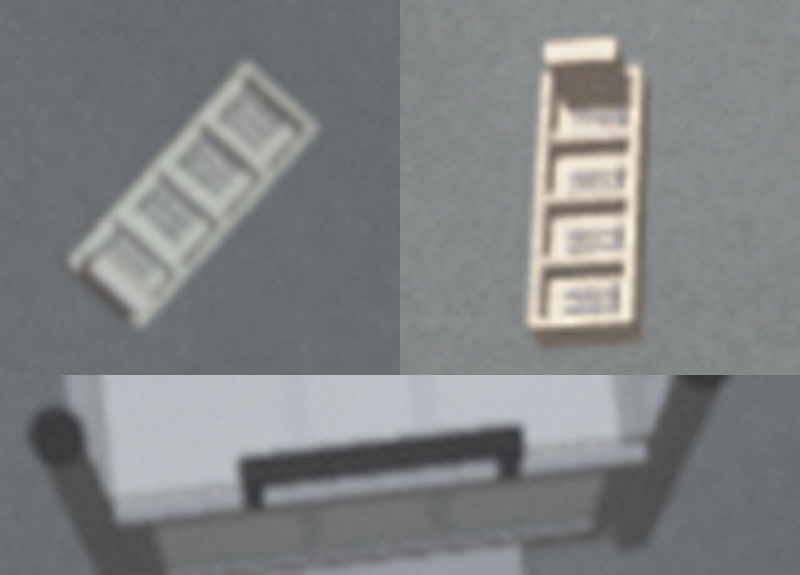

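The zoom shows the tab at the tray's end nearest the robot: top px ≈(402,300), scene px ≈(206,295). The handle bar's ends are at top px ≈(293,184.6) and (349,178.4). Next I triangulate these points.

```bash
cat >> h.py <<'E'
def tri(pt,ps):
    (a,d),(b,e)=ray("top",pt),ray("scene",ps)
    t=np.linalg.lstsq(np.c_[d,-e],b-a,rcond=None)[0];P,Q=a+d*t[0],b+e*t[1]
    return (P+Q)/2,np.linalg.norm(P-Q)
E
python3 - <<'E'
from h import *
L=tri((293.2,184.6),(360,253.5));R=tri((349.2,178.4),(323,299.4));print(L,R,np.linalg.norm(L[0]-R[0]))
d=L[0]-R[0];print("yaw",np.degrees(np.arctan2(-d[0],d[1])),"mid",(L[0]+R[0])/2)
# uprights tops z=.3
a,b=onz("top",(256.5,177),.3),onz("top",(386,161),.3);d=a-b;print("upr",a,b,np.linalg.norm(d),np.degrees(np.arctan2(-d[0],d[1])),(a+b)/2)
a,b=onz("scene",(379,208.5),.3),onz("scene",(305,297.5),.3);d=a-b;print("upr",a,b,np.linalg.norm(d),np.degrees(np.arctan2(-d[0],d[1])),(a+b)/2)
print("tab top scene",onz("scene",(206,295),.06))
# floor-front edge crop points: tray corners top(z=.028) by hand
for p in [(394.5,297.5),(429.5,257.5),(443.5,270.5),(408,310)]: print("tray",onz("top",p,.028))
print(np.round(env.get_state()["joint_positions"],2))
E
```

```text
(array([0.66539724, 0.04119851, 0.20927949]), np.float64(0.005917314815515489)) (array([ 0.67795079, -0.09182585,  0.19411898]), np.float64(0.005976281545246065)) 0.13447271934242003
yaw 5.391052933764481 mid [ 0.67167402 -0.02531367  0.20169923]
upr [0.65576609 0.11076271 0.3       ] [ 0.68495827 -0.15995384  0.3       ] 0.27228594391771765 6.154595518342237 [ 0.67036218 -0.02459556  0.3       ]
upr [0.65661219 0.11294741 0.3       ] [ 0.68342407 -0.15753111  0.3       ] 0.2718041766725682 5.661097384299362 [ 0.67001813 -0.02229185  0.3       ]
tab top scene [ 0.40399322 -0.22533508  0.06      ]
tray [ 0.41166622 -0.20777014  0.028     ]
tray [ 0.51265204 -0.30342016  0.028     ]
tray [ 0.47806741 -0.33792878  0.028     ]
tray [ 0.37920048 -0.24089128  0.028     ]
[62.13  5.99  5.53 89.6   0.   77.53]
```

```bash
cat >> h.py <<'E'
from scipy.spatial.transform import Rotation as Ro
C=np.array([.670,-.0235,0]);YAW=5.7
xc=np.array([np.cos(np.radians(YAW)),np.sin(np.radians(YAW)),0]);yc=np.array([-xc[1],xc[0],0]);zc=np.array([0,0,1.])
def cab(x,y,z): return C+x*xc+y*yc+z*zc
def plan(wps,step=.055,p=None,R=None):
    """wps: (pos, tool-y world angle or None[, step]); prints rows in mm/rad"""
    s=env.get_state();p=np.array(s["tool_pos"]) if p is None else p;R=np.array(s["ee_rot"]) if R is None else R
    for w in wps:
        st=w[2] if len(w)>2 else step
        a=0
        if w[1] is not None:
            cur=np.degrees(np.arctan2(R[1,1],R[0,1]));a=-np.radians((w[1]-cur+180)%360-180)
        n=max(1,int(np.ceil(np.linalg.norm(w[0]-p)/st)),int(np.ceil(abs(a)/.17)));rows=[]
        d=(w[0]-p)/n
        for k in range(n):
            m=np.round(R.T@d*1000,1);sp=round(a/n,3);rows.append([m.tolist(),sp])
            p=p+R@m/1000;R=R@Ro.from_rotvec([0,0,sp]).as_matrix()
        print(np.round(w[0],3),n);print(str(rows).replace(" ",""))
    return p,R
def st():
    s=env.get_state();print("t",round(s["clock"],2),"p",np.round(s["tool_pos"],4),"z",np.round(np.array(s["ee_rot"])[:,2],3),"yang",round(np.degrees(np.arctan2(s["ee_rot"][1][1],s["ee_rot"][0][1])),1),"F",np.round(s["contact_force"],1),"w",round(s["width"],2),"g",round(s["grasp_force"],1),"q",np.round(s["joint_positions"],1))
E
python3 - <<'E'
from h import *
for z in(.2,.21,.22,.23): print(z,onz("top",(321.2,181.5),z),onz("scene",(341.6,276.5),z))
plan([(np.array([.56,.05,.3]),5.7),(cab(0,0,.28),5.7)])
E
```

```text
0.2 [ 0.6720433  -0.02478158  0.2       ] [ 0.67140844 -0.02593584  0.2       ]
0.21 [ 0.66915756 -0.02465346  0.21      ] [ 0.6748905  -0.03072611  0.21      ]
0.22 [ 0.66627181 -0.02452534  0.22      ] [ 0.67837256 -0.03551637  0.22      ]
0.23 [ 0.66338607 -0.02439722  0.23      ] [ 0.68185461 -0.04030664  0.23      ]
[0.56 0.05 0.3 ] 13
[[[-40.5,-31.0,-4.2],np.float64(0.093)],[[-43.2,-27.1,-4.2],np.float64(0.093)],[[-45.5,-23.0,-4.2],np.float64(0.093)],[[-47.5,-18.6,-4.2],np.float64(0.093)],[[-49.0,-14.1,-4.2],np.float64(0.093)],[[-50.1,-9.5,-4.2],np.float64(0.093)],[[-50.8,-4.8,-4.2],np.float64(0.093)],[[-51.0,-0.1,-4.2],np.float64(0.093)],[[-50.8,4.6,-4.2],np.float64(0.093)],[[-50.1,9.3,-4.2],np.float64(0.093)],[[-49.1,14.0,-4.2],np.float64(0.093)],[[-47.6,18.4,-4.2],np.float64(0.093)],[[-45.6,22.8,-4.2],np.float64(0.093)]]
[ 0.67  -0.024  0.28 ] 3
[[[-27.8,34.2,6.5],np.float64(-0.002)],[[-27.9,34.2,6.5],np.float64(-0.002)],[[-27.9,34.1,6.5],np.float64(-0.002)]]
```

move_arm([
  [[-40, -31, -4], 0.093],
  [[-43, -27, -4], 0.093],
  [[-45, -23, -4], 0.093],
  [[-47, -19, -4], 0.093],
  [[-49, -14, -4], 0.093],
  [[-50, -10, -4], 0.093],
  [[-51, -5, -4], 0.093],
])

```text
clock: 0.98
tool_pos: [0.3737, 0.2926, 0.2732]
ee_rot: [[-0.604, 0.797, -0.0], [0.797, 0.604, 0.0], [0.0, -0.0, -1.0]]
contact_force: [0.7, -0.3, 0.4]
width: 0.998
grasp_force: 0.0
```

move_arm([
  [[-51, 0, -4], 0.093],
  [[-51, 5, -4], 0.093],
  [[-50, 9, -4], 0.093],
  [[-49, 14, -4], 0.093],
  [[-48, 18, -4], 0.093],
  [[-46, 23, -4], 0.093],
  [[0, 0, 0], 0],
])

```text
clock: 1.85
tool_pos: [0.5594, 0.0467, 0.2961]
ee_rot: [[-0.088, 0.996, -0.001], [0.996, 0.088, -0.0], [0.0, -0.001, -1.0]]
contact_force: [0.1, 0.6, -0.6]
width: 0.998
grasp_force: 0.0
```

```bash
python3 - <<'E'
from h import *
st();plan([(cab(0,0,.28),5.7),(cab(0,0,.203),5.7,.04)])
E
```

```text
t 1.85 p [0.5594 0.0467 0.2961] z [-0.001 -0.    -1.   ] yang 5.1 F [ 0.1  0.6 -0.6] w 1.0 g 0.0 q [-8.6  0.3  5.1 94.8 -0.  76.4]
[ 0.67  -0.024  0.28 ] 3
[[[-26.6,34.7,5.3],np.float64(-0.004)],[[-26.7,34.6,5.3],np.float64(-0.004)],[[-26.8,34.5,5.3],np.float64(-0.004)]]
[ 0.67  -0.024  0.203] 2
[[[0.0,0.0,38.5],np.float64(0.0)],[[0.0,0.0,38.5],np.float64(0.0)]]
```

move_arm([
  [[-27, 35, 5], -0.004],
  [[-27, 34.5, 5], -0.004],
  [[-27, 34.5, 5], -0.004],
  [[0, 0, 30], 0],
  [[0, 0, 30], 0],
  [[0, 0, 17], 0],
  [[0, 0, 0], 0],
])

```text
clock: 2.72
tool_pos: [0.6686, -0.0203, 0.2042]
ee_rot: [[-0.106, 0.994, -0.002], [0.994, 0.106, 0.001], [0.001, -0.002, -1.0]]
contact_force: [1.0, -0.5, -0.1]
width: 0.998
grasp_force: 0.0
```

move_arm([
  [[0, 0, 0], 0],
  [[0, 0, 0], 0],
  [[0, 0, 0], 0],
  [[0, 0, 0], 0],
  [[0, 0, 0], 0],
  [[0, 0, 0], 0],
], claw=0)

```text
clock: 3.48
tool_pos: [0.6696, -0.0211, 0.2057]
ee_rot: [[-0.105, 0.994, 0.0], [0.994, 0.105, -0.0], [-0.0, 0.0, -1.0]]
contact_force: [-1.3, 0.4, 2.9]
width: 0.156
grasp_force: 59.7
```

```bash
python3 - <<'E'
from h import *
st();im=env.camera("scene");cv2.imwrite("pics/s1.png",crop(im,270,180,200,150,4))
E
```

```text
t 3.48 p [ 0.6696 -0.0211  0.2057] z [ 0. -0. -1.] yang 6.0 F [-1.3  0.4  2.9] w 0.16 g 59.7 q [-13.   18.2  15.2  87.    0.   71. ]
```

View pics/s1.png

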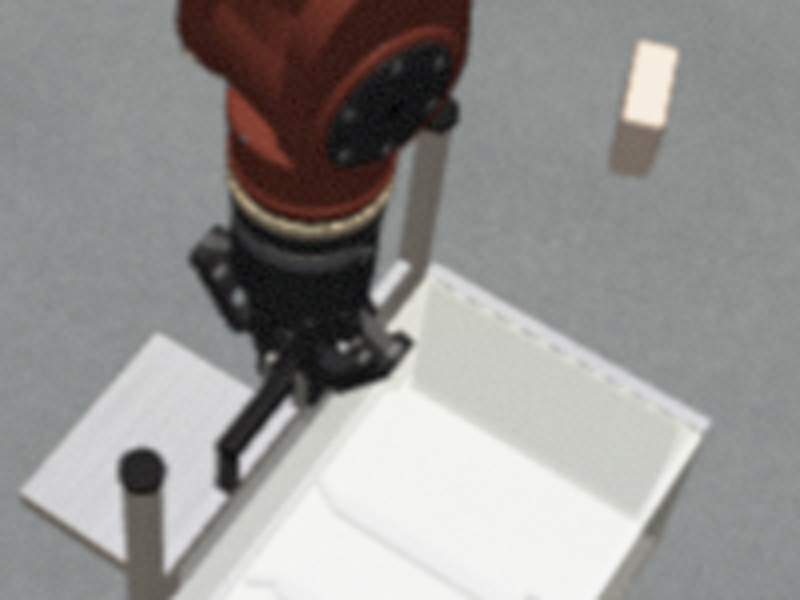

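The picture shows the fingers closed on the bar at crop px (310,370), with an opening of about 13 mm.

move_arm([
  [[0, 0, -12], 0],
  [[0, 0, -18], 0],
  [[0, 0, -18], 0],
  [[0, 0, -18], 0],
  [[0, 0, -18], 0],
  [[0, 0, -18], 0],
  [[0, 0, -18], 0],
  [[0, 0, -12], 0],
])

```text
clock: 4.53
tool_pos: [0.6696, -0.0211, 0.3355]
ee_rot: [[-0.105, 0.995, -0.003], [0.995, 0.105, 0.001], [0.001, -0.003, -1.0]]
contact_force: [3.7, -0.4, -13.3]
width: 0.149
grasp_force: 59.0
```

move_arm([
  [[0, 0, -4], 0],
  [[0, 0, -2], 0],
  [[0, 0, -1], 0],
  [[0, 0, 0], 0],
])

```text
clock: 5.03
tool_pos: [0.6695, -0.0211, 0.3371]
ee_rot: [[-0.105, 0.994, -0.009], [0.995, 0.105, 0.002], [0.003, -0.009, -1.0]]
contact_force: [8.7, -0.4, -34.0]
width: 0.155
grasp_force: 64.0
```

move_arm([
  [[0, 0, 1], 0],
  [[0, 0, 0], 0],
  [[0, 0, 0], 0],
  [[0, 0, 0], 0],
], claw=85)

```text
clock: 5.52
tool_pos: [0.6696, -0.021, 0.3444]
ee_rot: [[-0.105, 0.994, 0.002], [0.994, 0.105, -0.0], [-0.0, 0.002, -1.0]]
contact_force: [0.2, -0.0, 0.5]
width: 0.98
grasp_force: 0.0
```

move_arm([
  [[0, 0, -15], 0],
  [[0, 0, -20], 0],
  [[0, 0, -10], 0],
  [[0, 0, 0], 0],
])

```text
clock: 6.02
tool_pos: [0.6698, -0.0211, 0.3895]
ee_rot: [[-0.105, 0.994, 0.002], [0.994, 0.105, -0.0], [-0.001, 0.002, -1.0]]
contact_force: [0.6, 0.1, -0.4]
width: 0.994
grasp_force: 0.0
```

```bash
python3 - <<'E'
from h import *
im=env.camera("top");i2=env.camera("scene");cv2.imwrite("pics/t2.png",im[:,:,::-1]);cv2.imwrite("pics/s2.png",crop(i2,270,130,200,150,4))
plan([(np.array([.56,-.10,.39]),20),(np.array([.4454,-.2725,.20]),46.2),(np.array([.4454,-.2725,.018]),46.2,.05)])
E
```

```text
[ 0.56 -0.1   0.39] 3
[[[-22.3,-39.1,-0.6],np.float64(-0.081)],[[-19.1,-40.8,-0.6],np.float64(-0.081)],[[-15.7,-42.2,-0.6],np.float64(-0.081)]]
[ 0.445 -0.272  0.2  ] 6
[[[-20.5,-27.8,31.6],np.float64(-0.076)],[[-18.4,-29.2,31.6],np.float64(-0.076)],[[-16.1,-30.5,31.6],np.float64(-0.076)],[[-13.7,-31.7,31.6],np.float64(-0.076)],[[-11.3,-32.6,31.6],np.float64(-0.076)],[[-8.8,-33.4,31.6],np.float64(-0.076)]]
[ 0.445 -0.272  0.018] 4
[[[0.0,-0.0,45.6],np.float64(-0.001)],[[0.0,-0.0,45.6],np.float64(-0.001)],[[0.0,-0.0,45.6],np.float64(-0.001)],[[0.0,-0.0,45.6],np.float64(-0.001)]]
```

View pics/s2.png

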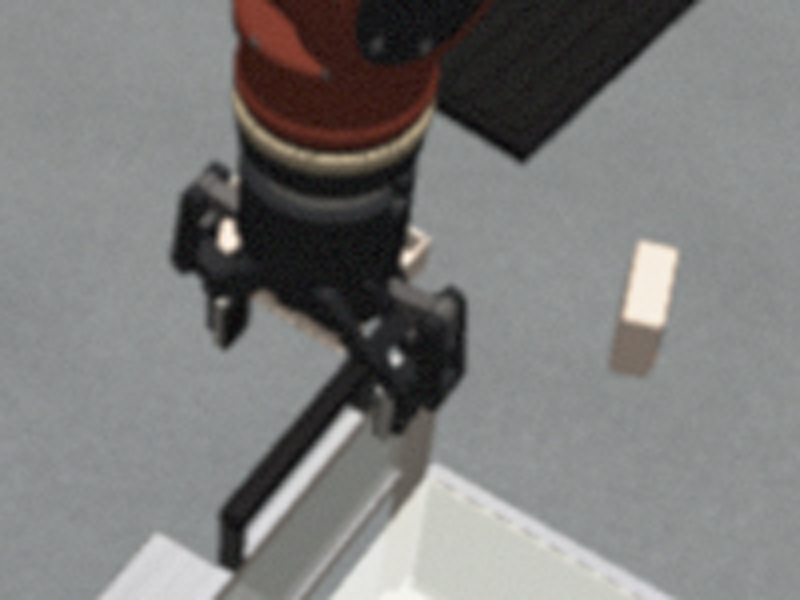

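The sash is up: the bar's near end is at crop px (228,525), and the fingers are clear above it. Next, the tray.

move_arm([
  [[-22, -39, 0], -0.081],
  [[-19, -41, 0], -0.081],
  [[-16, -42, 0], -0.081],
  [[-20, -28, 32], -0.076],
  [[-18, -29, 32], -0.076],
  [[-16, -30, 32], -0.076],
  [[-14, -32, 32], -0.076],
  [[-11, -33, 32], -0.076],
])

```text
clock: 7.12
tool_pos: [0.4629, -0.2433, 0.2265]
ee_rot: [[-0.667, 0.745, -0.0], [0.745, 0.667, 0.0], [0.001, 0.0, -1.0]]
contact_force: [-0.5, -1.2, -0.5]
width: 0.993
grasp_force: 0.0
```

move_arm([
  [[-9, -33, 32], -0.076],
  [[0, 0, 30], 0],
  [[0, 0, 30], 0],
  [[0, 0, 0], 0],
])

```text
clock: 7.62
tool_pos: [0.4438, -0.27, 0.1335]
ee_rot: [[-0.72, 0.694, -0.003], [0.694, 0.72, 0.004], [0.005, 0.0, -1.0]]
contact_force: [-0.6, 0.4, -0.2]
width: 0.997
grasp_force: 0.0
```

```bash
python3 - <<'E'
from h import *
st();im=env.camera("scene");b=cv2.cvtColor(im[:,:,::-1],cv2.COLOR_BGR2GRAY)
z=.345
for p in [(327,261)]: print(onz("scene",p,.345), "exp", cab(0,-.065,.345))
# bar ends by mask
m=(b[200:280,310:380]<50).astype(np.uint8);c=max(cv2.findContours(m,0,1)[0],key=cv2.contourArea)+[310,200];r=cv2.minAreaRect(c);print(r,onz("scene",r[0],.345))
print("proj expected",proj("scene",cab(0,0,.345)),proj("scene",cab(0,0,.335)))
plan([(np.array([.4454,-.2725,.06]),46.2),(np.array([.4454,-.2725,.018]),46.2,.05)])
E
```

```text
t 7.62 p [ 0.4438 -0.27    0.1335] z [-0.003  0.004 -1.   ] yang 46.1 F [-0.6  0.4 -0.2] w 1.0 g 0.0 q [-45.8  -7.3 -19.2  78.4   0.   -1.8]
[ 0.67839517 -0.08750735  0.345     ] exp [ 0.67645578 -0.08817861  0.345     ]
((344.08538818359375, 243.268310546875), (11.400684356689453, 64.65593719482422), 38.65980529785156) [ 0.67651956 -0.03369122  0.345     ]
proj expected [344.84927983 238.31320807] [344.618548   241.15448631]
[ 0.445 -0.272  0.06 ] 2
[[[-0.9,-0.4,37.8],np.float64(-0.001)],[[-0.9,-0.4,37.8],np.float64(-0.001)]]
[ 0.445 -0.272  0.018] 1
[[[-0.2,0.0,41.9],np.float64(-0.0)]]
```

move_arm([
  [[-1, 0, 38], 0],
  [[-1, -1, 38], 0],
  [[0, 0, 39], 0],
  [[0, 0, 0], 0],
])

```text
clock: 8.18
tool_pos: [0.4451, -0.2724, 0.02]
ee_rot: [[-0.72, 0.694, -0.002], [0.694, 0.72, 0.003], [0.004, 0.0, -1.0]]
contact_force: [-0.3, 0.3, 1.0]
width: 0.994
grasp_force: 0.0
```

move_arm([
  [[0, 0, 0], 0],
  [[0, 0, 0], 0],
  [[0, 0, 0], 0],
  [[0, 0, 0], 0],
  [[0, 0, 0], 0],
], claw=30)

```text
clock: 8.8
tool_pos: [0.4477, -0.2748, 0.0241]
ee_rot: [[-0.72, 0.694, 0.003], [0.694, 0.72, -0.003], [-0.004, 0.0, -1.0]]
contact_force: [-0.1, 1.3, 8.5]
width: 0.567
grasp_force: 62.8
```

```bash
python3 - <<'E'
from h import *
st()
print(proj("scene",cab(0,0,.2137)),proj("scene",cab(0,0,.205)))
p,R=plan([(np.array([.4454,-.2725,.10]),None,.03),(np.array([.50,-.15,.13]),80),(cab(-.077,0,.09),95.7),(cab(-.077,0,.041),95.7,.025)])
E
```

```text
t 8.8 p [ 0.4477 -0.2748  0.0241] z [ 0.003 -0.003 -1.   ] yang 46.1 F [-0.1  1.3  8.5] w 0.57 g 62.8 q [-45.8  -2.5 -26.3  65.9   0.   -1.9]
[342.07864595 272.26934844] [341.91314823 274.28655922]
[ 0.445 -0.272  0.1  ] 3
[[[1.0,0.0,-25.3],0.0],[[1.0,0.0,-25.3],0.0],[[1.0,0.0,-25.3],0.0]]
[ 0.5  -0.15  0.13] 4
[[[11.4,31.6,-7.5],np.float64(-0.148)],[[6.6,32.9,-7.5],np.float64(-0.148)],[[1.7,33.5,-7.5],np.float64(-0.148)],[[-3.3,33.4,-7.5],np.float64(-0.148)]]
[ 0.593 -0.031  0.09 ] 3
[[[-23.7,44.4,13.3],np.float64(-0.091)],[[-27.7,42.1,13.3],np.float64(-0.091)],[[-31.4,39.4,13.3],np.float64(-0.091)]]
[ 0.593 -0.031  0.041] 2
[[[0.1,0.1,24.5],np.float64(-0.001)],[[0.1,0.1,24.5],np.float64(-0.001)]]
```

move_arm([
  [[1, 0, -15], 0],
  [[1, 0, -30], 0],
  [[1, 0, -30], 0],
  [[0, 0, -15], 0],
  [[11, 32, -8], -0.148],
  [[7, 33, -8], -0.148],
  [[2, 33, -7], -0.148],
  [[-3, 33, -7], -0.148],
])

```text
clock: 9.8
tool_pos: [0.4984, -0.1482, 0.1416]
ee_rot: [[-0.986, 0.169, -0.0], [0.169, 0.986, 0.0], [0.0, 0.0, -1.0]]
contact_force: [0.9, 0.3, -1.5]
width: 0.569
grasp_force: 62.8
```

move_arm([
  [[-24, 44, 6], -0.091],
  [[-28, 42, 6], -0.091],
  [[-31, 39, 6], -0.091],
  [[0, 0, 0], 0],
  [[0, 0, 0], 0],
])

```text
clock: 10.42
tool_pos: [0.5912, -0.0314, 0.1231]
ee_rot: [[-0.995, -0.098, -0.001], [-0.098, 0.995, -0.0], [0.001, 0.0, -1.0]]
contact_force: [-1.2, 0.3, -1.4]
width: 0.566
grasp_force: 62.9
```

```bash
python3 - <<'E'
from h import *
st()
im=env.camera("scene");im2=env.camera("top");cv2.imwrite("pics/a3.png",np.hstack([crop(im,240,180,130,180,3),crop(im2,270,150,130,180,3)]))
plan([(cab(-.077,0,.08),95.7),(cab(-.077,0,.044),95.7,.02)])
E
```

```text
t 10.43 p [ 0.5912 -0.0314  0.1231] z [-0.001 -0.    -1.   ] yang 95.6 F [-1.2  0.3 -1.4] w 0.57 g 62.9 q [-15.7   5.4  -7.7  76.9  -0.  -21.3]
[ 0.593 -0.031  0.08 ] 1
[[[-2.2,0.9,43.5],np.float64(-0.003)]]
[ 0.593 -0.031  0.044] 2
[[[-0.0,-0.0,18.0],np.float64(0.0)],[[-0.0,-0.0,18.0],np.float64(0.0)]]
```

View pics/a3.png

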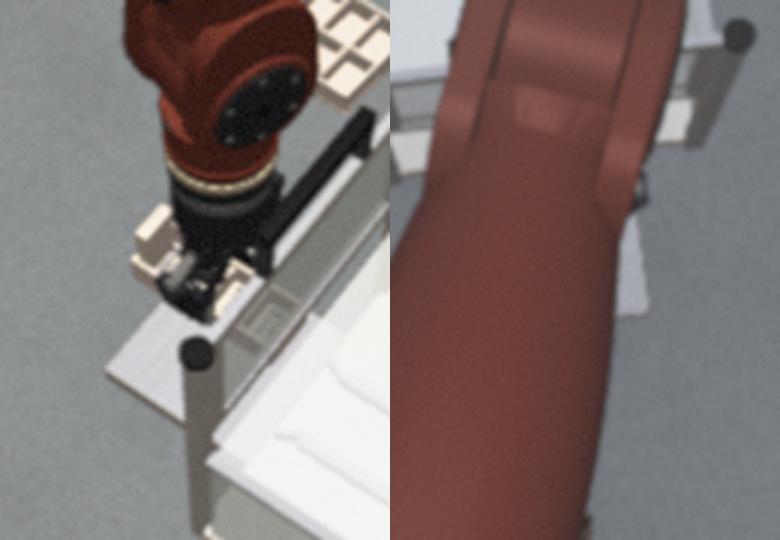

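The tray is held with its tab towards the robot (crop px (153,228)) and its nose behind the clear sash line at (265,320). I'll lower it now.

move_arm([
  [[-2, 1, 30], -0.003],
  [[0, 0, 25], 0],
  [[0, 0, 14], 0],
  [[0, 0, 8], 0],
  [[0, 0, 1], 0],
  [[0, 0, 0], 0],
])

```text
clock: 11.28
tool_pos: [0.5941, -0.0304, 0.0462]
ee_rot: [[-0.995, -0.101, 0.001], [-0.101, 0.995, -0.0], [-0.001, -0.0, -1.0]]
contact_force: [-0.4, -0.4, -2.6]
width: 0.574
grasp_force: 62.9
```

```bash
python3 - <<'E'
from h import *
st()
print("tab held", onz("scene",(291,256),.159), "exp", cab(-.079-.064,0,.159))
im=env.camera("scene");cv2.imwrite("pics/a4.png",crop(im,250,210,120,120,5))
E
```

```text
t 11.28 p [ 0.5941 -0.0304  0.0462] z [ 0.001 -0.    -1.   ] yang 95.8 F [-0.4 -0.4 -2.6] w 0.57 g 62.9 q [-15.5   8.5 -12.5  68.9   0.  -21.3]
tab held [ 0.53054245 -0.04293849  0.159     ] exp [ 0.52770705 -0.03770272  0.159     ]
```

View pics/a4.png

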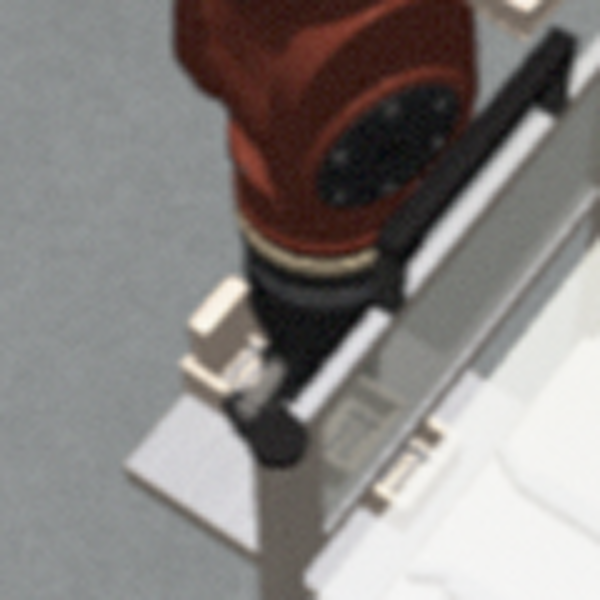

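The tray sits over the apron, with its nose top corners at crop px (450,425) and (390,505) and its tab at (220,305). Checking the nose position.

```bash
python3 - <<'E'
from h import *
for p,z in [((450,425),.05),((390,505),.05),((243,288),.082),((193,322),.082)]:
    q=onz("scene",(250+p[0]/5,210+p[1]/5),z)-C; print((q@xc*1000).round(1),(q@yc*1000).round(1))
E
```

```text
-16.5 27.2
-15.2 -27.0
-136.8 15.7
-145.0 -15.0
```

move_arm([
  [[-6, 0, 0], 0],
  [[0, 0, 2.5], 0],
  [[0, 0, 0.5], 0],
  [[0, 0, 0], 0],
])

```text
clock: 11.82
tool_pos: [0.6007, -0.0297, 0.0441]
ee_rot: [[-0.995, -0.101, 0.003], [-0.101, 0.995, -0.0], [-0.003, -0.001, -1.0]]
contact_force: [-2.4, -0.5, 10.0]
width: 0.566
grasp_force: 64.3
```

move_arm([
  [[0, 0, 0], 0],
  [[0, 0, 0], 0],
  [[0, 0, 0], 0],
  [[0, 0, 0], 0],
], claw=85)

```text
clock: 12.32
tool_pos: [0.5994, -0.0295, 0.0421]
ee_rot: [[-0.995, -0.101, -0.0], [-0.101, 0.995, 0.0], [0.0, 0.0, -1.0]]
contact_force: [0.4, 1.5, -0.4]
width: 0.997
grasp_force: 0.0
```

move_arm([
  [[0, 0, -15], 0],
  [[0, 0, -35], 0],
  [[8, 0, -45], 0],
  [[20, 0, -20], 0],
  [[0, 0, 0], 0],
])

```text
clock: 12.95
tool_pos: [0.5724, -0.0328, 0.1606]
ee_rot: [[-0.995, -0.101, 0.004], [-0.101, 0.995, -0.001], [-0.004, -0.002, -1.0]]
contact_force: [0.8, -0.1, 0.2]
width: 0.999
grasp_force: 0.0
```

```bash
python3 - <<'E'
from h import *
plan([(np.array([.555,-.03,.30]),95.7),(.129*yc+.58*xc+.40*zc,95.7)])
E
```

```text
[ 0.555 -0.03   0.3  ] 3
[[[5.5,1.4,-46.5],np.float64(0.0)],[[5.5,1.4,-46.5],np.float64(0.0)],[[5.5,1.4,-46.5],np.float64(0.0)]]
[0.564 0.186 0.4  ] 5
[[[-6.3,42.8,-20.0],np.float64(0.0)],[[-6.3,42.8,-20.0],np.float64(0.0)],[[-6.3,42.8,-20.0],np.float64(0.0)],[[-6.3,42.8,-20.0],np.float64(0.0)],[[-6.3,42.8,-20.0],np.float64(0.0)]]
```

move_arm([
  [[5, 1, -46], 0],
  [[5, 1, -46], 0],
  [[6, 1, -47], 0],
  [[-6, 43, -20], 0],
  [[-6, 43, -20], 0],
  [[-6, 43, -20], 0],
  [[-6, 43, -20], 0],
  [[-6, 43, -20], 0],
], claw=0)

```text
clock: 13.95
tool_pos: [0.5637, 0.1875, 0.3963]
ee_rot: [[-0.995, -0.101, -0.001], [-0.101, 0.995, 0.0], [0.0, 0.0, -1.0]]
contact_force: [0.3, -0.5, 0.2]
width: -0.002
grasp_force: 0.0
```

move_arm([
  [[-55, 0, 0], 0],
  [[-55, 0, 0], 0],
  [[-55, 0, 0], 0],
  [[-55, 0, 0], 0],
  [[0, 0, 0], 0],
])

```text
clock: 14.58
tool_pos: [0.6457, 0.1731, 0.4173]
ee_rot: [[-0.992, -0.099, -0.075], [-0.1, 0.995, 0.016], [0.073, 0.023, -0.997]]
contact_force: [-0.6, -0.0, 0.3]
width: 0.001
grasp_force: 0.0
```

```bash
python3 - <<'E'
from h import *
st()
E
```

```text
t 14.57 p [0.6457 0.1731 0.4173] z [-0.075  0.016 -0.997] yang 95.7 F [-0.6 -0.   0.3] w 0.0 g 0.0 q [  3.3  39.5  66.2 120.9   1.1  -2.4]
```

```bash
python3 - <<'E'
from h import *
plan([(.135*yc+.68*xc+.22*zc,None)])
E
```

```text
[0.663 0.202 0.22 ] 4
[[[-8.7,5.6,49.0],0.0],[[-8.7,5.6,49.0],0.0],[[-8.7,5.6,49.0],0.0],[[-8.7,5.6,49.0],0.0]]
```

move_arm([
  [[-9, 6, 49], 0],
  [[-9, 6, 49], 0],
  [[-9, 6, 49], 0],
  [[-9, 6, 49], 0],
  [[-40, 0, 0], 0],
  [[-40, 0, 0], 0],
  [[-40, 0, 0], 0],
  [[-40, 0, 0], 0],
])

```text
clock: 15.58
tool_pos: [0.7789, 0.211, 0.1944]
ee_rot: [[-0.994, -0.1, -0.048], [-0.101, 0.995, 0.023], [0.046, 0.027, -0.999]]
contact_force: [0.9, 0.3, -1.3]
width: 0.003
grasp_force: 0.0
```

```bash
python3 - <<'E'
from h import *
st()
E
```

```text
t 15.57 p [0.7789 0.211  0.1944] z [-0.048  0.023 -0.999] yang 95.7 F [ 0.9  0.3 -1.3] w 0.0 g 0.0 q [  5.4  56.1  65.8 102.3   1.5  -0.5]
```

move_arm([
  [[-50, 0, 0], 0],
  [[-50, 0, 0], 0],
  [[-50, 0, 0], 0],
  [[-50, 0, 0], 0],
])

```text
clock: 16.08
tool_pos: [0.8634, 0.2042, 0.1634]
ee_rot: [[-0.989, -0.101, 0.109], [-0.096, 0.994, 0.051], [-0.113, 0.04, -0.993]]
contact_force: [-0.7, -0.7, -0.4]
width: 0.001
grasp_force: 0.0
```

```bash
python3 - <<'E'
from h import *
st()
E
```

```text
t 16.07 p [0.8634 0.2042 0.1634] z [ 0.109  0.051 -0.993] yang 95.8 F [-0.7 -0.7 -0.4] w 0.0 g 0.0 q [ 4.1 58.7 66.2 91.   2.5 -1.4]
```

move_arm([
  [[-55, 0, -15], 0],
  [[-55, 0, -15], 0],
  [[-55, 0, -15], 0],
  [[-55, 0, -15], 0],
  [[-55, 0, -15], 0],
  [[-55, 0, -15], 0],
])

```text
clock: 16.82
tool_pos: [0.9578, 0.1863, 0.2427]
ee_rot: [[-0.926, -0.104, 0.362], [-0.077, 0.993, 0.088], [-0.369, 0.054, -0.928]]
contact_force: [0.5, -1.1, -0.7]
width: -0.001
grasp_force: 0.0
```

```bash
python3 - <<'E'
from h import *
st()
E
```

```text
t 16.82 p [0.9578 0.1863 0.2427] z [ 0.362  0.088 -0.928] yang 96.0 F [ 0.5 -1.1 -0.7] w -0.0 g 0.0 q [ 2.1 55.  66.2 79.7  4.3 -2.5]
```

move_arm([
  [[-55, 12, -15], 0],
  [[-55, 12, -15], 0],
  [[-55, 8, -15], 0],
  [[-55, 8, -15], 0],
  [[-55, 8, -15], 0],
  [[-55, 8, -15], 0],
])

```text
clock: 17.58
tool_pos: [1.0073, 0.217, 0.3817]
ee_rot: [[-0.804, -0.112, 0.584], [-0.05, 0.991, 0.122], [-0.593, 0.069, -0.802]]
contact_force: [0.1, 0.1, 0.5]
width: -0.001
grasp_force: 0.0
```

```bash
python3 - <<'E'
from h import *
st()
E
```

```text
t 17.57 p [1.0073 0.217  0.3817] z [ 0.584  0.122 -0.802] yang 96.4 F [0.1 0.1 0.5] w -0.0 g 0.0 q [ 3.5 48.8 66.2 71.   4.9  0. ]
```

move_arm([
  [[-55, 8, -15], 0],
  [[-55, 8, -15], 0],
  [[-20, 0, 0], 0],
])

```text
clock: 17.95
tool_pos: [1.0186, 0.2207, 0.4452]
ee_rot: [[-0.742, -0.118, 0.661], [-0.038, 0.99, 0.134], [-0.67, 0.074, -0.739]]
contact_force: [1.3, -0.3, -0.1]
width: -0.0
grasp_force: 0.0
```

```bash
python3 - <<'E'
from h import *
st();plan([(np.array([.72,.23,.44]),None),(np.array([.48,.20,.44]),None),(np.array([.46,-.03,.30]),None)])
E
```

```text
t 17.95 p [1.0186 0.2207 0.4452] z [ 0.661  0.134 -0.739] yang 96.8 F [ 1.3 -0.3 -0.1] w -0.0 g 0.0 q [ 3.6 46.1 66.2 68.   5.3  0.5]
[0.72 0.23 0.44] 6
[[[37.4,7.3,-32.0],0.0],[[37.4,7.3,-32.0],0.0],[[37.4,7.3,-32.0],0.0],[[37.4,7.3,-32.0],0.0],[[37.4,7.3,-32.0],0.0],[[37.4,7.3,-32.0],0.0]]
[0.48 0.2  0.44] 5
[[[35.8,-0.3,-32.5],0.0],[[35.8,-0.3,-32.5],0.0],[[35.8,-0.3,-32.5],0.0],[[35.8,-0.3,-32.5],0.0],[[35.8,-0.3,-32.5],0.0]]
[ 0.46 -0.03  0.3 ] 5
[[[23.5,-47.1,11.8],0.0],[[23.5,-47.1,11.8],0.0],[[23.5,-47.1,11.8],0.0],[[23.5,-47.1,11.8],0.0],[[23.5,-47.1,11.8],0.0]]
```

move_arm([
  [[37, 7, -32], 0],
  [[37, 7, -32], 0],
  [[37, 7, -32], 0],
  [[37, 7, -32], 0],
  [[37, 7, -32], 0],
  [[37, 7, -32], 0],
  [[0, 0, 0], 0],
])

```text
clock: 18.82
tool_pos: [0.7534, 0.2281, 0.4433]
ee_rot: [[-0.745, -0.118, 0.657], [-0.038, 0.99, 0.134], [-0.666, 0.075, -0.742]]
contact_force: [0.4, 0.9, -0.9]
width: 0.002
grasp_force: 0.0
```

move_arm([
  [[36, 0, -32], 0],
  [[36, 0, -32], 0],
  [[36, 0, -32], 0],
  [[36, 0, -32], 0],
  [[36, 0, -32], 0],
  [[0, 0, 0], 0],
])

```text
clock: 19.58
tool_pos: [0.5166, 0.1992, 0.4399]
ee_rot: [[-0.747, -0.116, 0.654], [-0.038, 0.99, 0.133], [-0.663, 0.075, -0.744]]
contact_force: [0.2, 0.6, -0.1]
width: 0.002
grasp_force: 0.0
```

```bash
python3 - <<'E'
from h import *
st();plan([(np.array([.46,-.04,.30]),None)])
E
```

```text
t 19.57 p [0.5166 0.1992 0.4399] z [ 0.654  0.133 -0.744] yang 96.7 F [ 0.2  0.6 -0.1] w 0.0 g 0.0 q [  5.3 -48.  -27.3  68.9   4.1   1.8]
[ 0.46 -0.04  0.3 ] 6
[[[24.0,-40.1,5.9],0.0],[[24.0,-40.1,5.9],0.0],[[24.0,-40.1,5.9],0.0],[[24.0,-40.1,5.9],0.0],[[24.0,-40.1,5.9],0.0],[[24.0,-40.1,5.9],0.0]]
```

move_arm([
  [[14, -40, 10], 0],
  [[14, -40, 10], 0],
  [[14, -40, 10], 0],
  [[14, -40, 10], 0],
  [[14, -40, 10], 0],
  [[14, -40, 10], 0],
  [[0, 0, 0], 0],
])

```text
clock: 20.45
tool_pos: [0.5534, -0.0313, 0.3368]
ee_rot: [[-0.773, -0.112, 0.624], [-0.039, 0.991, 0.129], [-0.633, 0.075, -0.77]]
contact_force: [-0.2, -0.2, -0.1]
width: -0.001
grasp_force: 0.0
```

```bash
python3 - <<'E'
from h import *
st();plan([(np.array([.47,-.05,.14]),None)])
E
```

```text
t 20.45 p [ 0.5534 -0.0313  0.3368] z [ 0.624  0.129 -0.77 ] yang 96.4 F [-0.2 -0.2 -0.1] w -0.0 g 0.0 q [-30.4 -47.2 -35.9  69.7  25.3 -28.1]
[ 0.47 -0.05  0.14] 4
[[[47.4,-6.0,24.3],0.0],[[47.4,-6.0,24.3],0.0],[[47.4,-6.0,24.3],0.0],[[47.4,-6.0,24.3],0.0]]
```

move_arm([
  [[47, -6, 20], 0],
  [[47, -6, 20], 0],
  [[50, -2, 10], 0],
  [[50, -2, 0], 0],
  [[50, 0, 0], 0],
  [[50, 0, 0], 0],
])

```text
clock: 21.2
tool_pos: [0.4536, -0.1159, 0.1334]
ee_rot: [[-0.832, -0.173, 0.527], [-0.063, 0.974, 0.219], [-0.551, 0.149, -0.821]]
contact_force: [0.5, -1.2, -0.7]
width: 0.002
grasp_force: 0.0
```

```bash
python3 - <<'E'
from h import *
st();plan([(np.array([.47,-.05,.16]),None)])
E
```

```text
t 21.2 p [ 0.4536 -0.1159  0.1334] z [ 0.527  0.219 -0.821] yang 100.1 F [ 0.5 -1.2 -0.7] w 0.0 g 0.0 q [-52.5 -48.1 -54.3  73.7  33.4 -56.8]
[ 0.47 -0.05  0.16] 2
[[[-16.2,32.6,0.6],0.0],[[-16.2,32.6,0.6],0.0]]
```

```bash
python3 - <<'E'
from h import *
plan([(np.array([.475,-.04,.12]),None,.03),(np.array([.480,-.04,.068]),None,.03)])
E
```

```text
[ 0.475 -0.04   0.12 ] 3
[[[-5.1,22.7,13.0],0.0],[[-5.1,22.7,13.0],0.0],[[-5.1,22.7,13.0],0.0]]
[ 0.48  -0.04   0.068] 2
[[[12.3,-4.2,22.6],0.0],[[12.3,-4.2,22.6],0.0]]
```

move_arm([
  [[-5, 23, 13], 0],
  [[-5, 23, 13], 0],
  [[-5, 23, 13], 0],
  [[0, 0, 0], 0],
])

```text
clock: 21.7
tool_pos: [0.4912, -0.049, 0.1196]
ee_rot: [[-0.84, -0.183, 0.51], [-0.068, 0.969, 0.237], [-0.538, 0.164, -0.827]]
contact_force: [-0.4, 0.9, 0.4]
width: -0.0
grasp_force: 0.0
```

```bash
python3 - <<'E'
from h import *
st();plan([(np.array([.480,-.04,.068]),None,.03)])
E
```

```text
t 21.7 p [ 0.4912 -0.049   0.1196] z [ 0.51   0.237 -0.827] yang 100.7 F [-0.4  0.9  0.4] w -0.0 g 0.0 q [-39.8 -48.1 -55.9  66.   30.6 -43.2]
[ 0.48  -0.04   0.068] 2
[[[18.3,1.1,19.6],0.0],[[18.3,1.1,19.6],0.0]]
```

move_arm([
  [[15, 0, 18], 0],
  [[16, 1, 22], 0],
  [[0, 0, 0], 0],
])

```text
clock: 22.08
tool_pos: [0.4864, -0.0431, 0.0678]
ee_rot: [[-0.843, -0.181, 0.506], [-0.065, 0.969, 0.239], [-0.533, 0.169, -0.829]]
contact_force: [-1.1, 0.2, -0.5]
width: -0.002
grasp_force: 0.0
```

```bash
python3 - <<'E'
from h import *
st();im=env.camera("scene");cv2.imwrite("pics/a5.png",crop(im,220,190,160,150,5))
q=np.array(env.get_state()["tool_pos"])-C;print("cab",q@xc,q@yc)
E
```

```text
t 22.07 p [ 0.4864 -0.0431  0.0678] z [ 0.506  0.239 -0.829] yang 100.6 F [-1.1  0.2 -0.5] w -0.0 g 0.0 q [-39.5 -48.1 -61.2  60.9  30.4 -42.8]
cab -0.18403882664338553 -0.0018537015222750489
```

View pics/a5.png

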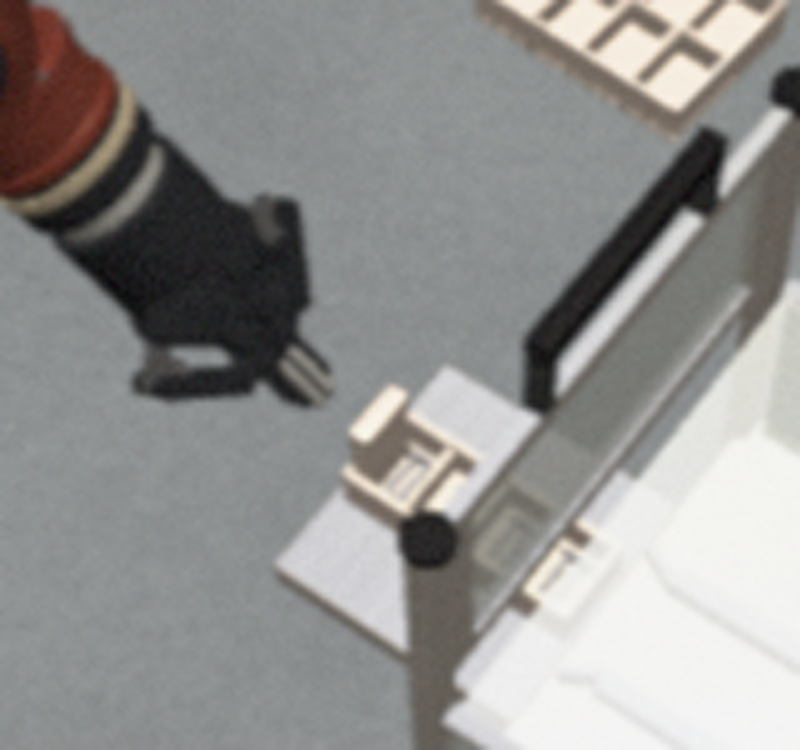

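The picture shows the fingertips at crop px (325,395), just in front of the tab at (378,415); the tray is straight on the apron. I'll push along the cabinet axis.

```bash
python3 - <<'E'
from h import *
s=env.get_state();p=np.array(s["tool_pos"])
plan([(cab(-.09,-.002,.0675),None,.012),(cab(-.022,-.002,.0675),None,.012)])
E
```

```text
[ 0.581 -0.034  0.068] 8
[[[-9.8,-1.0,6.4],0.0],[[-9.8,-1.0,6.4],0.0],[[-9.8,-1.0,6.4],0.0],[[-9.8,-1.0,6.4],0.0],[[-9.8,-1.0,6.4],0.0],[[-9.8,-1.0,6.4],0.0],[[-9.8,-1.0,6.4],0.0],[[-9.8,-1.0,6.4],0.0]]
[ 0.648 -0.028  0.068] 6
[[[-9.6,-1.0,6.0],0.0],[[-9.6,-1.0,6.0],0.0],[[-9.6,-1.0,6.0],0.0],[[-9.6,-1.0,6.0],0.0],[[-9.6,-1.0,6.0],0.0],[[-9.6,-1.0,6.0],0.0]]
```

move_arm([
  [[-10, -1, 6.3], 0],
  [[-10, -1, 6.3], 0],
  [[-10, -1, 6.3], 0],
  [[-10, -1, 6.3], 0],
  [[-10, -1, 6.3], 0],
])

```text
clock: 22.75
tool_pos: [0.5475, -0.0386, 0.071]
ee_rot: [[-0.841, -0.181, 0.509], [-0.066, 0.969, 0.237], [-0.536, 0.166, -0.828]]
contact_force: [-3.7, -0.3, 2.0]
width: 0.003
grasp_force: 1.4
```

```bash
cat >> h.py <<'E'
def cb():
    s=env.get_state();q=np.array(s["tool_pos"])-C;print("cab",np.round([q@xc,q@yc,q[2]],4))
E
python3 - <<'E'
from h import *
st();cb();plan([(cab(-.06,-.002,.0675),None,.012)])
E
```

```text
t 22.75 p [ 0.5475 -0.0386  0.071 ] z [ 0.509  0.237 -0.828] yang 100.6 F [-3.7 -0.3  2. ] w 0.0 g 1.4 q [-33.2 -34.1 -52.9  51.5  28.5 -35.9]
cab [-0.1234 -0.0028  0.071 ]
[ 0.61  -0.031  0.068] 6
[[[-8.6,-0.9,6.1],0.0],[[-8.6,-0.9,6.1],0.0],[[-8.6,-0.9,6.1],0.0],[[-8.6,-0.9,6.1],0.0],[[-8.6,-0.9,6.1],0.0],[[-8.6,-0.9,6.1],0.0]]
```

move_arm([
  [[-9, -1, 6.1], 0],
  [[-9, -1, 6.1], 0],
  [[-9, -1, 6.1], 0],
  [[-9, -1, 6.1], 0],
  [[-9, -1, 6.1], 0],
  [[-9, -1, 6.1], 0],
])

```text
clock: 23.5
tool_pos: [0.6128, -0.0322, 0.0686]
ee_rot: [[-0.841, -0.181, 0.509], [-0.065, 0.969, 0.237], [-0.537, 0.166, -0.827]]
contact_force: [-3.0, -1.3, 2.5]
width: -0.001
grasp_force: 1.6
```

```bash
python3 - <<'E'
from h import *
st();cb();plan([(cab(-.012,-.002,.069),None,.01)])
im=env.camera("scene");cv2.imwrite("pics/a6.png",crop(im,250,190,160,150,5))
E
```

```text
t 23.5 p [ 0.6128 -0.0322  0.0686] z [ 0.509  0.237 -0.827] yang 100.6 F [-3.  -1.3  2.5] w -0.0 g 1.6 q [-28.  -20.4 -43.7  44.5  26.6 -30.4]
cab [-0.0577 -0.003   0.0686]
[ 0.658 -0.027  0.069] 5
[[[-7.8,-0.6,4.8],0.0],[[-7.8,-0.6,4.8],0.0],[[-7.8,-0.6,4.8],0.0],[[-7.8,-0.6,4.8],0.0],[[-7.8,-0.6,4.8],0.0]]
```

View pics/a6.png

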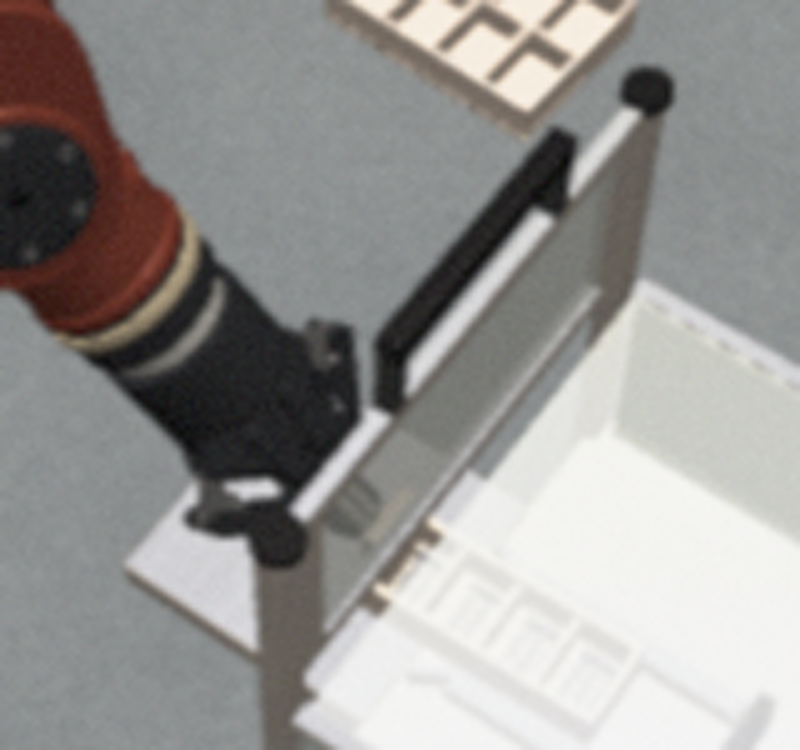

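The tray is in the lane and straight, with its nose at crop px ≈(620,690); the gripper is still clear of the sash. On with the push.

move_arm([
  [[-8, -0.6, 5], 0],
  [[-8, -0.6, 5], 0],
  [[-8, -0.6, 5], 0],
  [[-8, -0.6, 5], 0],
  [[0, 0, 0], 0],
])

```text
clock: 24.18
tool_pos: [0.6492, -0.0263, 0.0664]
ee_rot: [[-0.842, -0.182, 0.507], [-0.066, 0.969, 0.239], [-0.535, 0.168, -0.828]]
contact_force: [-0.8, 0.7, 0.5]
width: 0.001
grasp_force: 0.0
```

```bash
python3 - <<'E'
from h import *
st();cb();plan([(cab(-.002,-.002,.069),None,.006)])
E
```

```text
t 24.18 p [ 0.6492 -0.0263  0.0664] z [ 0.507  0.239 -0.828] yang 100.6 F [-0.8  0.7  0.5] w 0.0 g 0.0 q [-25.4 -13.4 -38.4  41.8  25.7 -27.8]
cab [-0.021  -0.0007  0.0664]
[ 0.668 -0.026  0.069] 4
[[[-4.4,-0.6,1.9],0.0],[[-4.4,-0.6,1.9],0.0],[[-4.4,-0.6,1.9],0.0],[[-4.4,-0.6,1.9],0.0]]
```

move_arm([
  [[-4.5, -0.6, 2.2], 0],
  [[-4.5, -0.6, 2.2], 0],
  [[-4.5, -0.6, 2.2], 0],
  [[0, 0, 0], 0],
])

```text
clock: 24.68
tool_pos: [0.6642, -0.0259, 0.0682]
ee_rot: [[-0.842, -0.182, 0.508], [-0.065, 0.969, 0.238], [-0.535, 0.168, -0.828]]
contact_force: [1.2, 0.7, 0.3]
width: 0.002
grasp_force: 0.0
```

```bash
python3 - <<'E'
from h import *
st();cb()
E
```

```text
t 24.68 p [ 0.6642 -0.0259  0.0682] z [ 0.508  0.238 -0.828] yang 100.6 F [1.2 0.7 0.3] w 0.0 g 0.0 q [-24.6 -10.9 -36.   41.2  25.4 -27. ]
cab [-0.006  -0.0018  0.0682]
```

move_arm([
  [[-3, -0.3, 2], 0],
  [[-2, -0.2, 1.2], 0],
  [[-2, -0.2, 1.2], 0],
  [[0, 0, 0], 0],
])

```text
clock: 25.18
tool_pos: [0.6705, -0.0251, 0.0677]
ee_rot: [[-0.845, -0.18, 0.504], [-0.064, 0.969, 0.238], [-0.532, 0.169, -0.83]]
contact_force: [-31.8, -4.7, 20.0]
width: 0.003
grasp_force: 15.8
```

```bash
python3 - <<'E'
from h import *
st();cb()
im=env.camera("scene");im2=env.camera("top");cv2.imwrite("pics/a7.png",np.hstack([crop(im,280,260,130,120,3),crop(im2,250,110,130,120,3)]))
E
```

```text
t 25.18 p [ 0.6705 -0.0251  0.0677] z [ 0.504  0.238 -0.83 ] yang 100.5 F [-31.8  -4.7  20. ] w 0.0 g 15.8 q [-24.2  -9.5 -34.8  41.2  25.1 -26.6]
cab [ 0.0004 -0.0017  0.0677]
```

View pics/a7.png

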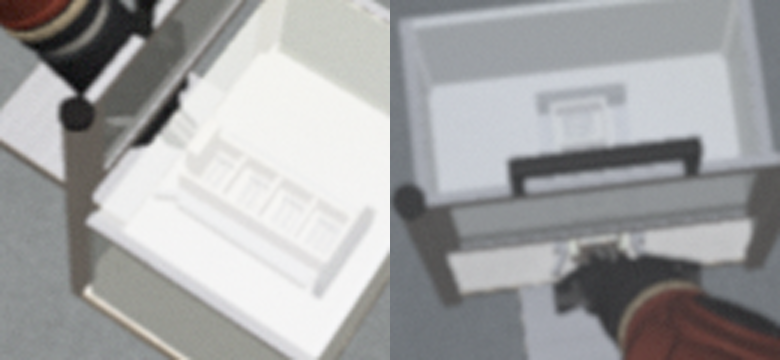

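The tray sits against the back stop: nose at left crop px ≈(340,250) touching the stop, and the push force jumped to 32 N. Retract, then lower the sash from above.

```bash
python3 - <<'E'
from h import *
p,R=plan([(cab(-.08,-.002,.069),None,.03),(cab(-.08,-.002,.40),None,.05),(cab(.002,-.002,.40),None,.03)])
E
```

```text
[ 0.591 -0.033  0.069] 3
[[[22.5,2.2,-14.5],0.0],[[22.5,2.2,-14.5],0.0],[[22.5,2.2,-14.5],0.0]]
[ 0.591 -0.033  0.4  ] 7
[[[-25.2,8.0,-39.2],0.0],[[-25.2,8.0,-39.2],0.0],[[-25.2,8.0,-39.2],0.0],[[-25.2,8.0,-39.2],0.0],[[-25.2,8.0,-39.2],0.0],[[-25.2,8.0,-39.2],0.0],[[-25.2,8.0,-39.2],0.0]]
[ 0.672 -0.025  0.4  ] 3
[[[-23.1,-2.3,14.3],0.0],[[-23.1,-2.3,14.3],0.0],[[-23.1,-2.3,14.3],0.0]]
```

move_arm([
  [[8, 1, -5], 0],
  [[20, 2, -13], 0],
  [[22, 2, -15], 0],
  [[22, 2, -14], 0],
  [[0, 0, 0], 0],
])

```text
clock: 25.9
tool_pos: [0.5856, -0.0343, 0.0694]
ee_rot: [[-0.842, -0.181, 0.508], [-0.064, 0.969, 0.238], [-0.535, 0.167, -0.828]]
contact_force: [0.4, -0.3, -0.0]
width: 0.002
grasp_force: 0.0
```

move_arm([
  [[-25, 8, -39], 0],
  [[-25, 8, -39], 0],
  [[-25, 8, -39], 0],
  [[-25, 8, -39], 0],
  [[-25, 8, -39], 0],
  [[-25, 8, -39], 0],
  [[-25, 8, -39], 0],
  [[0, 0, 0], 0],
])

```text
clock: 26.9
tool_pos: [0.5867, -0.034, 0.4035]
ee_rot: [[-0.839, -0.183, 0.513], [-0.067, 0.969, 0.236], [-0.54, 0.163, -0.826]]
contact_force: [0.5, 0.4, -0.5]
width: -0.003
grasp_force: 0.0
```

```bash
python3 - <<'E'
from h import *
st();cb();plan([(cab(.002,-.002,.395),None,.03),(cab(.002,-.002,.372),None,.03)])
E
```

```text
t 26.9 p [ 0.5867 -0.034   0.4035] z [ 0.513  0.236 -0.826] yang 100.7 F [ 0.5  0.4 -0.5] w -0.0 g 0.0 q [-29.9 -25.5 -12.2  81.7  27.4 -32.4]
cab [-0.0839 -0.0022  0.4035]
[ 0.672 -0.025  0.395] 3
[[[-22.6,-2.9,17.6],0.0],[[-22.6,-2.9,17.6],0.0],[[-22.6,-2.9,17.6],0.0]]
[ 0.672 -0.025  0.372] 1
[[[12.5,-3.6,19.0],0.0]]
```

move_arm([
  [[-22.5, -3, 17], 0],
  [[-22.5, -3, 17], 0],
  [[-22.5, -3, 17], 0],
  [[0, 0, 0], 0],
  [[11, -3.3, 16.5], 0],
  [[3, -1, 4], 0],
  [[0, 0, 0], 0],
])

```text
clock: 27.78
tool_pos: [0.6685, -0.0258, 0.3658]
ee_rot: [[-0.843, -0.181, 0.507], [-0.065, 0.969, 0.238], [-0.535, 0.168, -0.828]]
contact_force: [0.1, -0.1, 0.2]
width: -0.004
grasp_force: 0.0
```

```bash
python3 - <<'E'
from h import *
st();cb()
E
```

```text
t 27.77 p [ 0.6685 -0.0258  0.3658] z [ 0.507  0.238 -0.828] yang 100.6 F [ 0.1 -0.1  0.2] w -0.0 g 0.0 q [-24.4 -14.2  -7.6  73.   25.3 -26.8]
cab [-0.0017 -0.0022  0.3658]
```

move_arm([
  [[-4, -0.4, 2], 0],
  [[5.4, -1.6, 8.3], 0],
  [[8, -2.5, 12.4], 0],
  [[0, 0, 0], 0],
])

```text
clock: 28.28
tool_pos: [0.6729, -0.0254, 0.3398]
ee_rot: [[-0.843, -0.181, 0.506], [-0.065, 0.969, 0.239], [-0.534, 0.168, -0.829]]
contact_force: [0.4, 0.1, 0.3]
width: 0.002
grasp_force: 0.0
```

```bash
python3 - <<'E'
from h import *
st();cb();im=env.camera("scene");cv2.imwrite("pics/a8.png",crop(im,280,170,130,120,5))
E
```

```text
t 28.27 p [ 0.6729 -0.0254  0.3398] z [ 0.506  0.239 -0.829] yang 100.6 F [0.4 0.1 0.3] w 0.0 g 0.0 q [-24.2 -14.2 -10.3  70.3  25.2 -26.5]
cab [ 0.0027 -0.0022  0.3398]
```

View pics/a8.png

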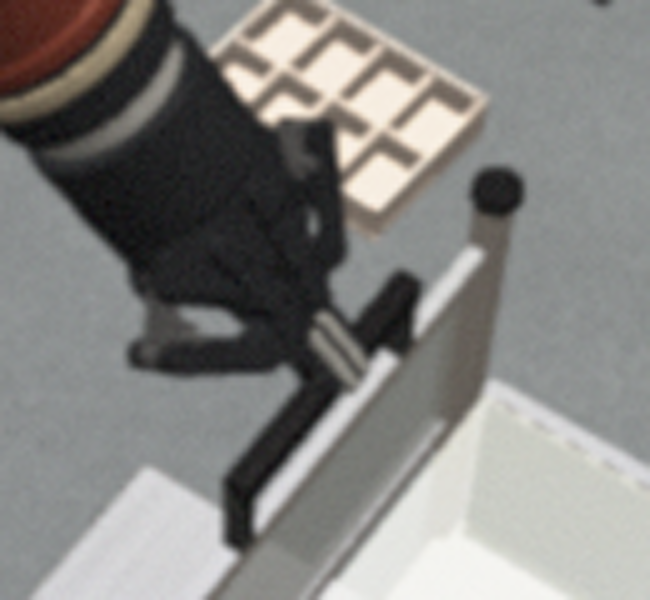

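The tips are on the bar at crop px (345,370), and the bar's near end has come down about 6 px, roughly 21 mm, so the sash is descending. I'll carry on down.

move_arm([
  [[5.4, -1.7, 8.3], 0],
  [[8, -2.5, 12.4], 0],
  [[8, -2.5, 12.4], 0],
  [[8, -2.5, 12.4], 0],
  [[8, -2.5, 12.4], 0],
  [[8, -2.5, 12.4], 0],
  [[5.4, -1.7, 8.3], 0],
  [[0, 0, 0], 0],
])

```text
clock: 29.32
tool_pos: [0.6727, -0.0253, 0.245]
ee_rot: [[-0.843, -0.181, 0.506], [-0.065, 0.969, 0.239], [-0.534, 0.168, -0.829]]
contact_force: [-0.6, 0.6, -0.0]
width: 0.001
grasp_force: 0.0
```

```bash
python3 - <<'E'
from h import *
st();cb()
E
```

```text
t 29.32 p [ 0.6727 -0.0253  0.245 ] z [ 0.506  0.239 -0.829] yang 100.6 F [-0.6  0.6 -0. ] w 0.0 g 0.0 q [-24.2 -15.4 -21.1  60.6  25.1 -26.5]
cab [ 0.0026 -0.002   0.245 ]
```

move_arm([
  [[4.3, -1.3, 6.6], 0],
  [[4.3, -1.3, 6.6], 0],
  [[3.2, -1, 5], 0],
  [[2.2, -0.7, 3.3], 0],
])

```text
clock: 29.82
tool_pos: [0.6738, -0.0255, 0.2225]
ee_rot: [[-0.841, -0.182, 0.51], [-0.065, 0.969, 0.238], [-0.538, 0.167, -0.827]]
contact_force: [-21.9, -2.2, 30.7]
width: -0.001
grasp_force: 15.0
```

```bash
python3 - <<'E'
from h import *
st();cb();im=env.camera("scene");cv2.imwrite("pics/a9.png",crop(im,270,190,140,130,5))
# handle bar end check by dark mask near expected
for z in(.2,.21,.22,.23): print(z,proj("scene",cab(0,-.065,z)).round(1),proj("scene",cab(0,.065,z)).round(1))
E
```

```text
t 29.82 p [ 0.6738 -0.0255  0.2225] z [ 0.51   0.238 -0.827] yang 100.6 F [-21.9  -2.2  30.7] w -0.0 g 15.0 q [-24.2 -15.3 -23.5  57.9  25.2 -26.5]
cab [ 0.0036 -0.0024  0.2225]
0.2 [325.  296.3] [357.8 255.6]
0.21 [325.  294.1] [358.1 253.2]
0.22 [325.1 291.9] [358.4 250.8]
0.23 [325.2 289.6] [358.7 248.3]
```

View pics/a9.png

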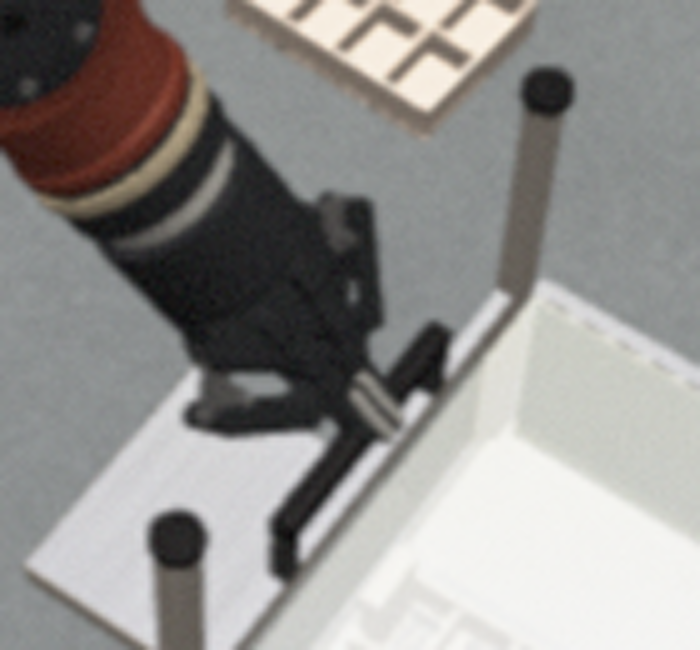

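The sash is down on its stop: 31 N upward at TCP z 0.2225, about 144 mm below the first contact, with the bar's near end at crop px (285,525). Back off now.

move_arm([
  [[-5, 1.6, -8], 0],
  [[-8, 2.5, -12], 0],
  [[-12, 4, -25], 0],
  [[-5, 2, -45], 0],
  [[0, 0, -50], 0],
  [[0, 0, -40], 0],
  [[0, 0, 0], 0],
  [[0, 0, 0], 0],
])

```text
clock: 30.88
tool_pos: [0.6052, -0.0565, 0.3863]
ee_rot: [[-0.843, -0.181, 0.507], [-0.065, 0.969, 0.238], [-0.534, 0.168, -0.828]]
contact_force: [0.2, -0.4, -0.4]
width: 0.001
grasp_force: 0.0
```

```bash
python3 - <<'E'
from h import *
st();im=env.camera("scene")
g=cv2.cvtColor(im[:,:,::-1],cv2.COLOR_BGR2GRAY);m=(g[245:310,318:368]<60).astype(np.uint8)
c=max(cv2.findContours(m,0,1)[0],key=cv2.contourArea)+[318,245];print(cv2.minAreaRect(c));print(proj("scene",cab(0,0,.2)))
im2=env.camera("top");cv2.imwrite("pics/f.png",np.hstack([crop(im,270,190,150,220,2.6),crop(im2,240,100,150,220,2.6)]))
E
```

```text
t 30.88 p [ 0.6052 -0.0565  0.3863] z [ 0.507  0.238 -0.828] yang 100.6 F [ 0.2 -0.4 -0.4] w 0.0 g 0.0 q [-31.1 -21.6 -11.   80.1  27.8 -33.7]
((341.24273681640625, 279.6902770996094), (9.146865844726562, 58.30595397949219), 38.08877182006836)
[341.81895334 275.43412454]
```

View pics/f.png

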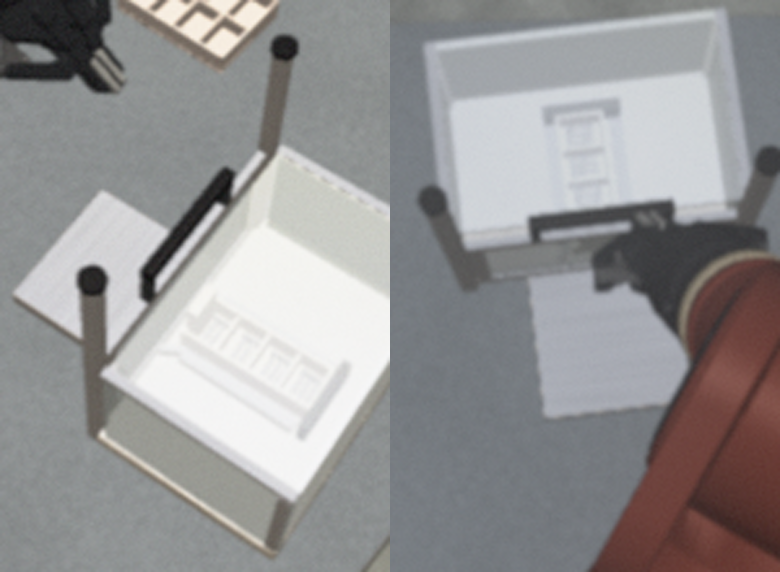

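The final picture shows the tray against the back stop (left crop px ≈(330,395)) and the bar's centre at scene row 279.7, which matches 0.200 m. The arm touches nothing.

```bash
python3 -c "
from rig import env
print(env.finish_job())"
```

```text
the job is handed in; nothing more can be done
None
```

I handed the job in at about 31 s: the sash went fully up, the tray was set on the apron tab out and released, then pushed by its tab to the back stop (32 N at contact), and the sash is fully shut. I never moved the other bench items but did not check them in the last picture, and the hand-in returned no verdict.

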